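# Refit the fan vent cover on the testing machine's drive unit

### The job

Refit the vent cover that lies on the bench over the fan opening in the top of the drive unit: with the cover tilted, hook its lip under the front edge of the opening's bezel, then pivot it down and slowly press its rear until the spring catch snaps over it and the cover lies flat, and let go. Do not force it, a light push of a finger is enough; leave the other things on the bench and on the unit where they are.

Things in the scene. Friction and masses are not known exactly. Their poses are not given: they have to be found in the camera images.
- unit: Light grey sheet box 240 x 210 x 84 mm, fixed. Origin: centre of its underside; x runs from its front to its rear, z up. In its top a dark grey bezel frames the fan opening, 91.5 (x) x 81 mm (y). The bezel is clamped in slotted holes on packing: it may sit up to 12 mm to the front or rear of the places given here, and 0 to 10 mm higher. It does not give. A wood bar lies beside it.
- catch (a joint): Spring catch at the rear (+x) of the opening, on the bezel: steel, 26 mm wide, standing 10 mm above the bezel, sloping towards the opening. Value (m): 0 at rest, up to 0.0075 pushed to the rear. At rest its nose reaches to x 47.5 mm of the unit (with a centred, low bezel), underside 84.6 mm up. Spring 2 N, rising 0.4 N per mm; pressing the cover past it takes 6 to 12 N on the thumb pad, after which it is soon on the firm rails.
- cover: Loose dark grey vent cover, about 90 g: 7 mm thick plate, 88 x 76 mm (x -42 to 46), with louvre slots. Origin: under its middle; x runs from lip to rear, z up. Grip bar across its top, 12 (x) x 48 mm (y), from 7 to 31 mm up, at x 0. The lip's tip is at x -50, the end of the rear tongue at x 52. Plain thumb pad for pressing at x 28, y 0, 7 mm up. Seated, its origin is about 0.7 mm above the rails.
- lip (a point): Middle of the tip of the cover's lip (70 wide, 3 thick, 8 mm long, level with the underside), 1.5 mm up; axes as the cover. It goes under the bezel's front ledge. With a centred, low bezel, in the unit's frame: ledge edge at x -43.5, ledge from 84.5 to 88 mm up; slot under it to x -53, floor 79 mm up, x -53 to -14; then rails 80 mm up along both sides, with soft seal strips 1 mm higher.
- rear (a point): Middle of the end of the cover's rear tongue (32 mm wide, 3 mm thick, 6 mm long, level with the underside), at x 52, z 1.5 mm of the cover; axes as the cover. The catch snaps over this tongue. The rear wall of the opening is at x 48 of the unit (with a centred bezel) beside a recess for the catch and tongue, 39 mm wide.
- specimen: Wood test bar 120 x 20 x 8 mm, lying on the unit's top beside the well; leave it. Origin: centre of its underside.
- screwdriver: Screwdriver lying in front of the cover; leave it. Origin: under its middle.
- screw_jar: Clear jar 42 mm wide, 50 mm high, standing behind the cover; leave it. Origin: centre of its underside.
- spanner: Spanner lying at the back of the bench; leave it. Origin: under its middle.
- jaw: Steel grip jaw 60 x 28 x 17 mm at the back of the bench; leave it. Origin: centre of its underside.
- tape_roll: Roll of tape 90 mm wide, 24 mm high, lying at the left; leave it. Origin: centre of its underside.
- mug: White mug 80 mm wide, 95 mm high, at the back of the bench; leave it. Origin: centre of its underside.
Not all that is in view belongs to the job. Leave any blue or purple look-alike of the cover alone.

How it is judged:
On the way, in this order (a step that is already met when the one before it is completed fails the run):
1. the lip is down in the front of the opening with the cover tilted by 7 degrees or more (x of lip in the frame of unit between -0.066 and -0.0335 m and y of lip in the frame of unit between -0.007 and 0.007 m and z of lip in the frame of unit between 0.074 and 0.0935 m and angle between the z axis of cover and the z axis of unit, either way round above 0.12 rad), for 0.1 s.
2. the catch is pushed back by more than 2 mm while the cover, its lip still in the slot, comes down (x of lip in the frame of unit between -0.066 and -0.0335 m and y of lip in the frame of unit between -0.007 and 0.007 m and z of lip in the frame of unit between 0.074 and 0.0935 m and angle between the z axis of cover and the z axis of unit, either way round below 0.11 rad and value of joint catch above 0.002 m).
At the end, for the whole second after the job is handed in: The cover lies flat (within 2 degrees) and still in the opening, its lip in the slot and its rear tongue under the nose of the catch, which is back within 2 mm of rest; the other things are within 20 mm of where they were (x of lip in the frame of unit between -0.066 and -0.034 m and y of lip in the frame of unit between -0.007 and 0.007 m and z of lip in the frame of unit between 0.074 and 0.0935 m and z of rear in the frame of unit between 0.078 and 0.0935 m and angle between the z axis of cover and the z axis of unit, either way round below 0.035 rad and value of joint catch below 0.002 m and linear speed of cover below 0.01 m/s and distance of each of specimen, screwdriver, screw_jar, spanner, jaw, tape_roll, mug from where it was at the start of the episode below 0.02 m); the robot touches nothing.
It fails at once if the cover is pressed or rammed against the unit with more than 25 N (contact force between cover and unit above 25 N).
It fails at once if the gripper or arm pushes the unit itself with more than 25 N (contact force between any of the fingers, the arm and unit above 25 N).
It also fails if it takes over 58 s, if anything falls off the work surface, if the arm or the gripper's body presses on something with over 40 N, if the wrist force passes 120 N, or if a joint passes its speed limit or range.

### The arm

A 6-joint arm with a two-finger parallel gripper is mounted at the origin on the work surface. World frame = base frame: x ahead of the robot, y to its left, z up, the work surface at z = 0. Lengths are in m, angles in rad, forces in N, time in s.
With the tool pointing down it reaches from about 0.35 to 1 m from the base axis. Payload 7.1 kg.
Tool frame: the origin (TCP) lies on the centre line of the jaws, within the pads' length; the fingertips stand 19 mm ahead of it and the grasp point (between the pads) is the TCP; z points along the fingers, y is the line along which they close (so a half turn about z gives the same grasp; the last joint's range is limited). The gripper opens to 85 mm and grips with 20 to 120 N. Pads are 22 mm wide; open, the fingers measure 114 mm over their backs; the gripper's body (76 mm by 85 mm) begins 54 mm behind the grasp point. The pads swing forward as they close: fully open they stand 13 mm farther back than shut.
Start: joints at [-1.365, 0.423, 1.63, -0, 1.089, -0.019], TCP at [0.139, -0.609, 0.25] pointing down, gripper open.
Joint ranges: [-3, 3], [-0.9, 2.11], [0.09, 2.58], [-1.31, 4.45], [0.11, 2.69], [-2.54, 2.54]. Speed limits (rad/s): [2.39, 2.39, 3.01, 3.14, 3.14, 3.14].

### API

Orientations are given as a unit quaternion [w, x, y, z].
In Python, from workcell import sensors, eyes, job_done, masks_of gives the robot as it stands.
- The arm moves only by the tool play_rows, never from a script. Its argument "steps" is a list of rows, each a list of 3 entries, a list of its own where there are three numbers: the shift along the tool's x, y, z in mm, then the turn about the tool's z in units of 8 degrees (1.0 is 8 degrees), then the closure, from 0 (fully open) to 1 (shut). In form: [[[tx, ty, tz], turn, claw], ...]. A call has exactly 10 rows; each row shifts and turns the commanded pose from where the row before left it, along the tool's axes as they then stand; what a row does not reach is not made up. A row lasts 1/10 s, in which the tool goes at most 50 mm and 8.59 degrees, less where a joint would pass 70% of its speed; a pose out of reach is approached as far as the arm can. A call is refused whole if a number of a shift passes 50 or a number of a turn 1, either way. A call with a gripper value outside its range is refused whole. The fingers move at their own pace and stop on an object; the grip force is fixed at half the most. Time passes only in rows, so rows that do not move let the fingers close, or fill a call up. It gives the time, the measured TCP pose, the force, the opening and the grip force at its end, in the units of the state.
- sensors.get_obs(): the state, without advancing time (a new reading comes with each control period).
- eyes.grab_frame(name): name is "scene" or "top" or "wrist"; returns a dict with "image" (420x560x3 uint8, blue, green, red), "intrinsics" (3x3 intrinsics, pixels), "k1" (the pictures are not rectified: a ray, as slopes to the right and down, at radius r is drawn at 1 + k1 r^2 times it, then the intrinsics apply), "T" (4x4, takes a point from camera to world coordinates). Camera axes: x right, y down, z forward; pixel columns grow to the right and rows downward; lengths in m; the calibration is good to about 2 mm. A picture is of the moment at which its call begins. There is no depth.
- job_done(): hands the job in; it is judged then, once.
Trained networks look in a picture, given as the dict that the camera call returned (one of the last four; its "shot" number tells which), for a name from the list of things; names that differ only in an ending like _2 or _b are one class to them, and where a whole thing is asked for, a point or a joint stands for the part that bears it (a point fixed in the world has none). Each returns a list of dicts, best first, with "conf" (0 to 1); they miss things now and then, are a little off and sometimes report something else, mostly with a low value. They report only what shows in the picture. A call takes as long as a camera call. They do not tell look-alikes from the thing itself.
- masks_of(thing, picture): "mask" (420x560 bool, what is visible of it) and "bbox" ([left, top, width, height] in pixels, round what is visible of it).
The state is a dict: "clock": time; "joint_positions": joint angles; "qd": joint speeds; "tau": joint torques, N m; "eef_pos": TCP position; "tcp_rot": TCP orientation; "contact_force": force on the tool from outside, world axes, zero at the start; "moment": the same for the moment, N m; "width": finger opening in m; "finger_force": force on a finger pad.
Only numpy, scipy, OpenCV 4.12 (cv2) and the standard library are available. Lean on these libraries where they do the work, as an engineer would, in place of code of your own. Each camera call takes 0.05 s, during which the arm holds its last target. There are 200 camera calls.

## Working session

There is one attempt and no reset: what is moved stays moved. The work goes in short steps, Python scripts to look and compute and a tool call to move; the robot and the scene stay as the last step left them, time stands still between calls to the robot, and variables do not carry over. Pictures are saved under pics/ and viewed, at most 10 in all, crops included, and the job is handed in when it is done.

Besides the shell and the picture viewer there is one more tool, called after "Emit:" by a JSON object that holds its "api" and its "payload". play_rows: Moves the arm, as the interface text tells. Its arguments: {"type":"object","properties":{"steps":{"type":"array","items":{"type":"array"}}},"required":["steps"]}

```bash
ls; mkdir -p pics; cat > h.py <<'E'
import numpy as np, cv2
from workcell import sensors, eyes, job_done, masks_of
from scipy.spatial.transform import Rotation as R
def ray(p,uv):
    K=p["intrinsics"];k1=p["k1"]
    uv=np.atleast_2d(uv).astype(float)
    d=np.array([k1,0,0,0],float)
    n=cv2.undistortPointsIter(uv.reshape(-1,1,2),np.array(K,float),d,None,None,(3,50,1e-10)).reshape(-1,2)
    T=np.array(p["T"]); D=np.c_[n,np.ones(len(n))]@T[:3,:3].T
    return T[:3,3],D
def onz(p,uv,z):
    o,D=ray(p,uv); return o+D*((z-o[2])/D[:,2])[:,None]
def proj(p,X):
    T=np.linalg.inv(np.array(p["T"])); X=np.atleast_2d(X)
    r,_=cv2.Rodrigues(T[:3,:3])
    return cv2.projectPoints(X.astype(float),r,T[:3,3],np.array(p["intrinsics"],float),np.array([p["k1"],0,0,0],float))[0].reshape(-1,2)
def tri(p1,uv1,p2,uv2):
    o1,d1=ray(p1,uv1);o2,d2=ray(p2,uv2);d1=d1[0];d2=d2[0]
    A=np.c_[d1,-d2];s=np.linalg.lstsq(A,o2-o1,rcond=None)[0]
    a,b=o1+s[0]*d1,o2+s[1]*d2
    return (a+b)/2,np.linalg.norm(a-b)
E
python3 - <<'E'
from h import *
o=sensors.get_obs();print(o)
for c in("scene","top"):
    p=eyes.grab_frame(c);cv2.imwrite(f"pics/{c}0.png",p["image"])
    print(c,np.round(p["intrinsics"],1).tolist(),p["k1"],np.round(p["T"],3).tolist())
    for t in("cover","unit","specimen","catch"):
        for m in masks_of(t,p):
            print(t,round(m["conf"],2),m["bbox"])
E
```

```text
pics
{'clock': 0.0, 'joint_positions': array([-1.36499540e+00,  4.23844337e-01,  1.63071017e+00, -8.00278982e-06,
        1.08860048e+00, -1.89967276e-02]), 'qd': array([ 1.86151619e-03,  2.38676783e-03, -3.18181625e-04,  8.28136207e-04,
       -3.88644808e-05,  1.69581338e-03]), 'tau': array([-1.72406130e-04, -5.57399726e+01, -2.81744081e+01,  7.48149046e-05,
        7.41908530e-03,  3.00337513e-05]), 'eef_pos': array([ 0.13923517, -0.60875075,  0.24953556]), 'tcp_rot': array([-7.77431374e-04,  9.93689388e-01,  1.12164122e-01, -7.63848342e-05]), 'contact_force': array([ 0.37935983, -0.72140969,  0.29578198]), 'moment': array([ 0.0087498 , -0.04346618, -0.0359596 ]), 'finger_force': 0.0, 'width': 0.08535759969941493}
scene [[535.9, 0.0, 283.3], [0.0, 535.9, 211.3], [0.0, 0.0, 1.0]] -0.06467913103562911 [[0.243, 0.572, -0.784, 1.448], [0.97, -0.131, 0.204, -0.13], [0.014, -0.81, -0.587, 0.778], [0.0, 0.0, 0.0, 1.0]]
cover 0.95 [303.3, 167.7, 34.6, 25.2]
cover 0.82 [362.3, 269.6, 34.4, 33.2]
cover 0.78 [237.3, 230.3, 49.7, 31.7]
cover 0.76 [374.9, 198.7, 44.9, 32.1]
specimen 0.7 [183.1, 202.7, 24.9, 35.3]
catch 0.58 [152.0, 233.5, 14.3, 9.9]
catch 0.36 [301.5, 224.2, 39.4, 31.9]
top [[448.7, 0.0, 291.9], [0.0, 448.7, 219.5], [0.0, 0.0, 1.0]] -0.0719570120843561 [[0.004, -0.988, 0.155, 0.377], [-1.0, -0.002, 0.013, 0.092], [-0.012, -0.155, -0.988, 1.158], [0.0, 0.0, 0.0, 1.0]]
cover 0.94 [289.3, 205.8, 47.7, 45.2]
cover 0.79 [154.7, 228.7, 32.4, 40.8]
cover 0.67 [236.8, 205.9, 38.7, 41.8]
cover 0.6 [211.7, 151.0, 38.9, 38.4]
cover 0.59 [202.9, 300.1, 46.3, 47.4]
unit 0.73 [350.6, 182.2, 103.7, 115.5]
specimen 0.84 [362.0, 207.2, 13.7, 47.9]
catch 0.42 [391.5, 209.6, 13.8, 4.5]
catch 0.18 [351.9, 181.9, 102.0, 114.2]
```

```bash
python3 -c "
import cv2
a=cv2.imread('pics/scene0.png');b=cv2.imread('pics/top0.png')
cv2.imwrite('pics/s1.png',cv2.resize(a[130:350,80:460],(798,462),interpolation=cv2.INTER_CUBIC))
cv2.imwrite('pics/t1.png',cv2.resize(b[120:370,130:470],(796,585),interpolation=cv2.INTER_CUBIC))"
```

```text
(no output)
```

View pics/s1.png

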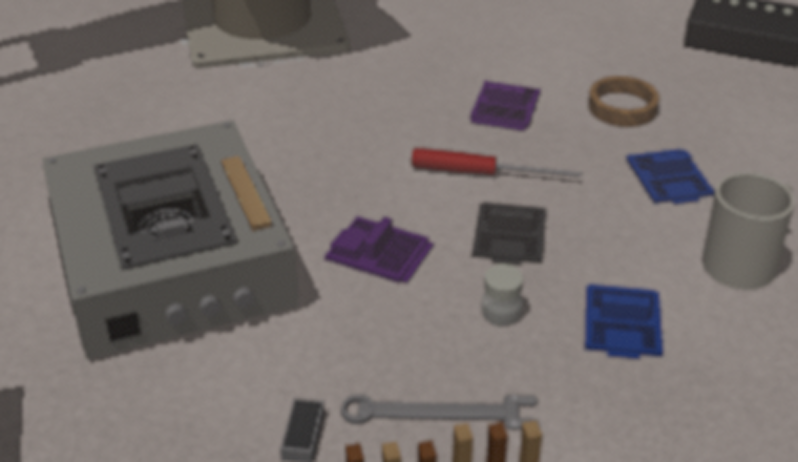

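View pics/t1.png

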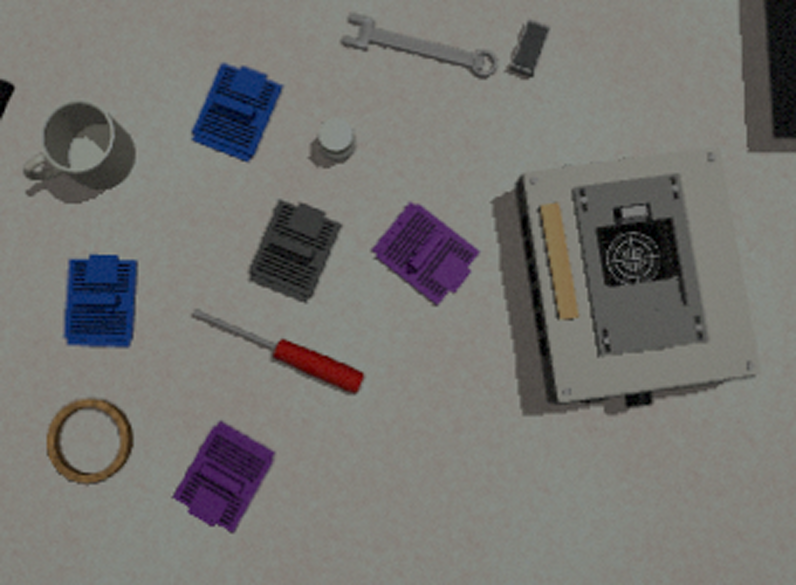

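```bash
cat >> h.py <<'E'
def mm(target_xyz,yaw=None):
    """shift (mm, tool axes) and turn units from present TCP"""
    o=sensors.get_obs();q=o["tcp_rot"];Rt=R.from_quat([q[1],q[2],q[3],q[0]]).as_matrix()
    return np.round(Rt.T@(np.array(target_xyz)-o["eef_pos"])*1000,1)
E
python3 - <<'E'
from h import *
p=eyes.grab_frame("top")
c=lambda a,b:(130+a/2.341,120+b/2.341)
print("cover",onz(p,[c(295,250),c(285,290),c(310,210)],.01).round(3).tolist())
print("bezel",onz(p,[c(572,190),c(680,175),c(706,340),c(598,355)],.09).round(3).tolist())
print("well",onz(p,[c(597,227),c(672,220),c(632,212)],.088).round(3).tolist())
print("unit top",onz(p,[c(523,177),c(714,153),c(757,374),c(556,402)],.084).round(3).tolist())
w=eyes.grab_frame("wrist");o=sensors.get_obs()
print(np.round(w["T"],3).tolist(),np.round(w["intrinsics"],0).tolist(),w["k1"],o["eef_pos"])
for x,y,z in((.33,.14,.33),(.33,-.14,.33)): print(mm((x,y,z)))
q=o["tcp_rot"];print(R.from_quat([q[1],q[2],q[3],q[0]]).as_matrix().round(3).tolist())
E
```

```text
cover [[0.538, 0.2, 0.01], [0.494, 0.21, 0.01], [0.583, 0.184, 0.01]]
bezel [[0.59, -0.094, 0.09], [0.607, -0.207, 0.09], [0.436, -0.227, 0.09], [0.42, -0.116, 0.09]]
well [[0.552, -0.119, 0.088], [0.56, -0.197, 0.088], [0.568, -0.156, 0.088]]
unit top [[0.605, -0.044, 0.084], [0.632, -0.246, 0.084], [0.401, -0.28, 0.084], [0.373, -0.074, 0.084]]
[[0.223, -0.921, -0.318, 0.221], [-0.975, -0.21, -0.072, -0.591], [-0.001, 0.327, -0.945, 0.375], [0.0, 0.0, 0.0, 1.0]] [[311.0, 0.0, 281.0], [0.0, 311.0, 210.0], [0.0, 0.0, 1.0]] -0.026022109092715094 [ 0.13935538 -0.60924486  0.25032664]
[ 352.9 -687.9  -79.7]
[ 290.4 -414.9  -79.7]
[[0.975, 0.223, 0.0], [0.223, -0.975, -0.0], [0.0, 0.0, -1.0]]
```

Emit:
{"api": "play_rows", "payload": {"steps": [[[30, -24, -5], 0, 0], [[36, -28, -5], 0, 0], [[36, -28, -5], 0, 0], [[36, -28, -5], 0, 0], [[36, -28, -5], 0, 0], [[36, -28, -5], 0, 0], [[36, -28, -5], 0, 0], [[36, -28, -5], 0, 0], [[36, -28, -5], 0, 0], [[36, -28, -5], 0, 0]]}}

```text
clock: 1.6
eef_pos: [0.4238, -0.2597, 0.3008]
tcp_rot: [0.0, 0.994, 0.112, 0.0]
contact_force: [-0.3, -1.0, -0.5]
width: 0.0854
finger_force: 0.0
```

Emit:
{"api": "play_rows", "payload": {"steps": [[[30, -24, 0], 0.3, 0], [[30, -24, 0], 0.3, 0], [[24, -20, 0], 0, 0], [[10, -10, 0], 0, 0], [[3, -3, 0], 0, 0], [[0, 0, 0], 0, 0], [[0, 0, 0], 0, 0], [[0, 0, 0], 0, 0], [[0, 0, 0], 0, 0], [[0, 0, 0], 0, 0]]}}

```text
clock: 2.6
eef_pos: [0.5036, -0.1648, 0.3004]
tcp_rot: [0.0, 0.998, 0.07, 0.0]
contact_force: [-0.3, 0.7, -0.5]
width: 0.0853
finger_force: 0.0
```

```bash
python3 - <<'E'
from h import *
import pickle
p=eyes.grab_frame("wrist");o=sensors.get_obs();print(o["clock"],o["eef_pos"])
pickle.dump((p,o),open("w1.pkl","wb"))
for t in("unit","catch","specimen"):
    for m in masks_of(t,p): print(t,round(m["conf"],2),m["bbox"])
cv2.imwrite("pics/w1.png",cv2.resize(p["image"],(800,600),interpolation=cv2.INTER_CUBIC))
print(proj(p,[[.503,-.161,.084],[.6,-.15,.084]]))
E
```

```text
2.65 [ 0.50370389 -0.16467652  0.3003567 ]
unit 0.96 [175.4, 57.7, 213.5, 215.1]
unit 0.65 [0.0, 62.0, 44.8, 86.5]
catch 0.85 [263.7, 119.7, 27.7, 12.9]
specimen 0.61 [189.2, 99.0, 29.1, 116.6]
[[276.93978854 181.00619587]
 [279.11892878  88.13696381]]
```

View pics/w1.png

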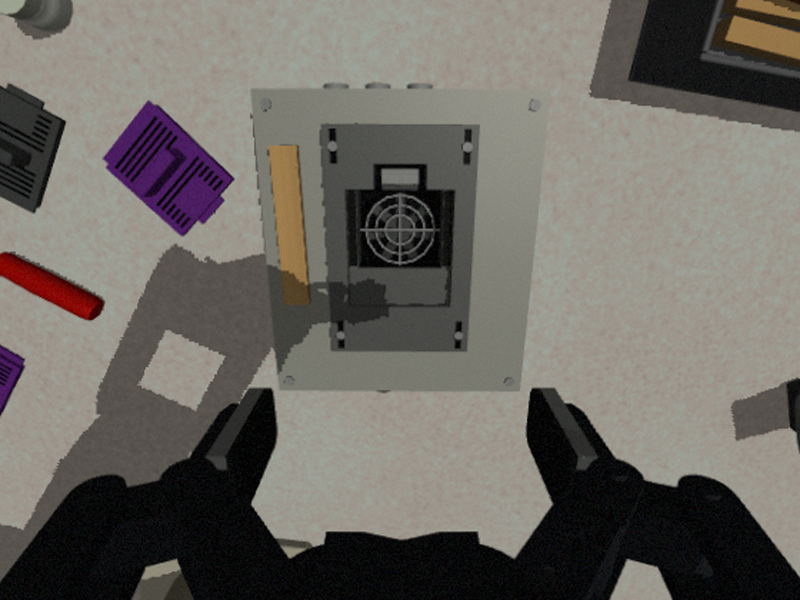

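Emit:
{"api": "play_rows", "payload": {"steps": [[[0, -15, 20], 0, 0], [[0, -15, 20], 0, 0], [[0, -15, 15], 0, 0], [[0, -15, 15], 0, 0], [[0, -15, 10], 0, 0], [[0, -15, 10], 0, 0], [[0, -10, 0], 0, 0], [[0, 0, 0], 0, 0], [[0, 0, 0], 0, 0], [[0, 0, 0], 0, 0]]}}

```text
clock: 3.8
eef_pos: [0.4905, -0.0657, 0.211]
tcp_rot: [0.0, 0.998, 0.07, 0.001]
contact_force: [0.6, -0.2, 0.6]
width: 0.085
finger_force: 0.0
```

```bash
python3 - <<'E'
from h import *
import pickle
p=eyes.grab_frame("wrist");o=sensors.get_obs();print(o["clock"],o["eef_pos"])
pickle.dump((p,o),open("w2.pkl","wb"))
im=p["image"]
for t in("unit","catch","specimen"):
    for m in masks_of(t,p): print(t,round(m["conf"],2),m["bbox"])
a=proj(p,[[.62,-.05,.09],[.38,-.05,.09],[.38,-.28,.09],[.63,-.26,.09]]);print(a.round())
x0,x1=max(0,int(a[:,0].min())),min(560,int(a[:,0].max()));y0,y1=max(0,int(a[:,1].min())),min(420,int(a[:,1].max()))
cr=im[y0:y1,x0:x1];s=min(800/cr.shape[1],600/cr.shape[0]);print(x0,y0,s)
cv2.imwrite("pics/w2.png",cv2.resize(cr,None,fx=s,fy=s,interpolation=cv2.INTER_CUBIC))
E
```

```text
3.85 [ 0.49040216 -0.06573727  0.21089016]
unit 0.86 [268.4, 45.9, 290.1, 276.1]
catch 0.87 [384.1, 124.5, 46.6, 20.0]
specimen 0.88 [287.0, 101.6, 28.7, 149.1]
[[284.  33.]
 [248. 316.]
 [478. 341.]
 [567.  66.]]
247 32 1.941747572815534
```

View pics/w2.png

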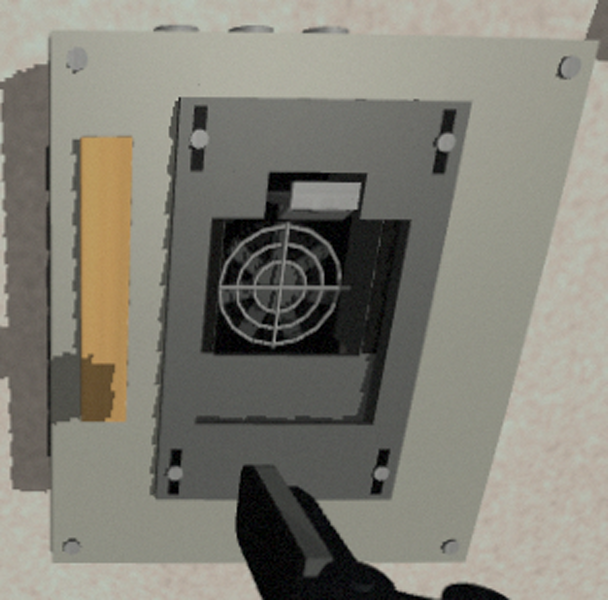

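```bash
cat > fit.py <<'E'
from h import *
import pickle
from scipy.optimize import least_squares
p1=pickle.load(open("w1.pkl","rb"))[0];p2=pickle.load(open("w2.pkl","rb"))[0]
A1=np.array([(251,89),(546,98),(275,390),(521,390),(347,190),(455,190),(349,305),(450,305)])/1.4286
A2=np.array([(51,30),(598,42),(53,562),(467,562),(212,218),(410,219),(195,422),(373,424)])/1.94175+[247,32]
B1=np.array([(321,124),(479,124),(331,351),(467,351)])/1.4286
B2=np.array([(181,97),(471,101),(155,497),(391,499)])/1.94175+[247,32]
def pts(v):
    x,y,a,dz,dx,h=v
    L=np.array([(.12,.105,.084),(.12,-.105,.084),(-.12,.105,.084),(-.12,-.105,.084),
     (.048+dx,.0405,.088+h),(.048+dx,-.0405,.088+h),(-.0435+dx,.0405,.088+h),(-.0435+dx,-.0405,.088+h)])
    return L@R.from_euler('z',a).as_matrix().T+[x,y,dz]
f=lambda v:np.r_[(proj(p1,pts(v))-A1).ravel(),(proj(p2,pts(v))-A2).ravel()]
if __name__=="__main__":
    r=least_squares(f,[.503,-.161,.138,0,0,.005],loss='soft_l1')
    print(r.x.round(4),np.degrees(r.x[2]));print(f(r.x).reshape(2,8,2).round(1).tolist())
    for g in [(p1,),(p2,)]:
        A=A1 if g[0] is p1 else A2
        q=least_squares(lambda v:(proj(g[0],pts(v))-A).ravel(),r.x,loss='soft_l1');print("single",q.x.round(4))
    for a,b in zip(B1,B2):
        X,e=tri(p1,a,p2,b);print("bez",(R.from_euler('z',-r.x[2]).apply(X-np.r_[r.x[:2],0])).round(4),round(e,4))
E
python3 fit.py
```

```text
[ 5.052e-01 -1.642e-01  1.353e-01  2.000e-04  3.900e-03  7.000e-04] 7.750592530512423
[[[0.1, 0.1], [3.0, -5.2], [3.1, 0.1], [-1.0, 0.8], [-1.1, -0.7], [0.2, -0.4], [0.3, 0.6], [0.2, 0.9]], [[0.3, 0.8], [0.3, -0.3], [-0.2, 0.1], [-1.3, -0.3], [-0.2, -0.3], [-0.0, 0.2], [-0.1, 0.4], [-0.4, -0.4]]]
single [ 0.5044 -0.1639  0.1331 -0.0014  0.0038 -0.0019]
single [ 5.053e-01 -1.642e-01  1.358e-01  4.000e-04  3.900e-03  8.000e-04]
bez [0.0969 0.056  0.0901] 0.0003
bez [ 0.0971 -0.0551  0.0906] 0.0001
bez [-0.0785  0.0568  0.09  ] 0.0012
bez [-0.0785 -0.0557  0.0905] 0.0002
```

Emit:
{"api": "play_rows", "payload": {"steps": [[[10, -32, 0], 0, 0], [[14, -43, 0], 0, 0], [[14, -43, 5], 0, 0], [[14, -43, 5], 0, 0], [[14, -43, 0], 0, 0], [[14, -43, 0], 0, 0], [[4, -10, 0], 1, 0], [[0, 0, 0], 1, 0], [[0, 0, 0], 1, 0], [[0, 0, 0], 0, 0]]}}

```text
clock: 5.0
eef_pos: [0.537, 0.201, 0.2002]
tcp_rot: [0.0, 0.99, -0.139, -0.0]
contact_force: [-0.4, -0.9, 0.2]
width: 0.0859
finger_force: 0.0
```

```bash
python3 - <<'E'
from h import *
import pickle
p=eyes.grab_frame("wrist");o=sensors.get_obs();print(o["clock"],o["eef_pos"],o["tcp_rot"])
pickle.dump((p,o),open("w3.pkl","wb"))
im=p["image"]
for m in masks_of("cover",p): print(round(m["conf"],2),m["bbox"])
a=proj(p,[[.538,.2,.01]])[0];print(a)
x0,y0=max(0,int(a[0])-90),max(0,int(a[1])-75)
cv2.imwrite("pics/w3.png",cv2.resize(im[y0:y0+150,x0:x0+180],None,fx=4,fy=4,interpolation=cv2.INTER_CUBIC));print(x0,y0)
E
```

```text
5.05 [0.53700038 0.20085801 0.20026658] [ 3.26926435e-05  9.90559118e-01 -1.37086220e-01 -4.11928976e-05]
0.94 [71.6, 234.2, 82.5, 83.2]
0.8 [248.3, 337.5, 65.6, 39.4]
0.72 [115.7, 0.0, 85.8, 105.1]
0.6 [238.1, 134.0, 83.4, 94.3]
0.56 [360.0, 97.1, 116.1, 101.4]
[280.70801115 185.97316699]
190 110
```

View pics/w3.png

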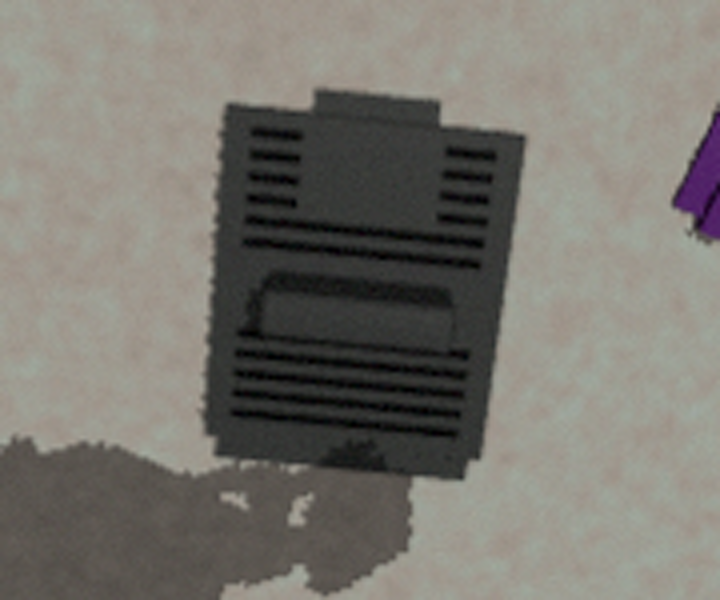

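```bash
cat > fitc.py <<'E'
from h import *
import pickle
from scipy.optimize import least_squares
p=pickle.load(open("w3.pkl","rb"))[0]
A=np.array([(225,104),(525,134),(208,436),(482,460),(316,90),(440,102),(262,290),(455,305),(257,334),(452,352),(215,456),(465,478)])/4+[190,110]
L=np.array([(46,38,7),(46,-38,7),(-42,38,7),(-42,-38,7),(52,16,3),(52,-16,3),(6,24,31),(6,-24,31),(-6,24,31),(-6,-24,31),(-50,35,3),(-50,-35,3)])/1000
g=lambda v:L@R.from_euler('z',v[2]).as_matrix().T+[v[0],v[1],v[3]]
f=lambda v:(proj(p,g(v))-A).ravel()
r=least_squares(f,[.538,.2,-.28,0],loss='soft_l1');print(r.x.round(4),np.degrees(r.x[2]),f(r.x).reshape(-1,2).round(1).tolist())
r=least_squares(lambda v:f(np.r_[v,0]),r.x[:3],loss='soft_l1');print(r.x.round(4),np.degrees(r.x[2]))
o=sensors.get_obs();q=o["tcp_rot"];Rt=R.from_quat([q[1],q[2],q[3],q[0]]).as_matrix()
print("heading",np.degrees(np.arctan2(Rt[1,0],Rt[0,0])))
print(mm((r.x[0],r.x[1],.032)))
E
python3 fitc.py
```

```text
[ 0.5391  0.201  -0.3746 -0.001 ] -21.46048984203271 [[-0.2, 0.5], [-0.0, 0.3], [-0.7, -0.7], [-0.2, -0.6], [-0.4, -0.4], [0.0, -0.3], [-0.1, -0.3], [0.7, 0.5], [0.3, 0.5], [0.0, 0.5], [0.3, -0.1], [0.2, -0.1]]
[ 0.5393  0.2009 -0.3746] -21.464630674773332
heading -15.72616230432259
[  2.2  -0.8 168.3]
```

Emit:
{"api": "play_rows", "payload": {"steps": [[[2, -1, 20], 0.72, 0], [[0, 0, 25], 0, 0], [[0, 0, 30], 0, 0], [[0, 0, 30], 0, 0], [[0, 0, 25], 0, 0], [[0, 0, 20], 0, 0], [[0, 0, 12], 0, 0], [[0, 0, 8], 0, 0.1], [[0, 0, 0], 0, 0.2], [[0, 0, 0], 0, 0.3]]}}

```text
clock: 6.1
eef_pos: [0.5397, 0.2015, 0.031]
tcp_rot: [-0.0, 0.982, -0.188, 0.0]
contact_force: [0.2, -0.3, 0.3]
width: 0.0599
finger_force: 0.0
```

Emit:
{"api": "play_rows", "payload": {"steps": [[[0, 0, 0], 0, 0.35], [[0, 0, 0], 0, 0.4], [[0, 0, 0], 0, 0.43], [[0, 0, 0], 0, 0.46], [[0, 0, 0], 0, 0.49], [[0, 0, 0], 0, 0.52], [[0, 0, 0], 0, 0.55], [[0, 0, 0], 0, 0.55], [[0, 0, 0], 0, 0.55], [[0, 0, 0], 0, 0.55]]}}

```text
clock: 7.1
eef_pos: [0.5396, 0.2016, 0.0314]
tcp_rot: [-0.0, 0.982, -0.188, 0.001]
contact_force: [-1.3, -0.1, 7.3]
width: 0.0464
finger_force: 60.5
```

Emit:
{"api": "play_rows", "payload": {"steps": [[[0, 0, -10], 0, 0.55], [[0, 0, -25], 0, 0.55], [[0, 0, -30], 0, 0.55], [[0, 0, -30], -0.6, 0.55], [[0, 0, -30], -0.8, 0.55], [[0, 0, -25], -0.8, 0.55], [[0, 0, -10], -0.8, 0.55], [[0, 0, 0], -0.66, 0.55], [[-3, 15, 0], 0, 0.55], [[-6, 33, 0], 0, 0.55]]}}

```text
clock: 8.1
eef_pos: [0.5364, 0.153, 0.1907]
tcp_rot: [-0.0, 0.998, 0.067, 0.0]
contact_force: [0.4, -0.7, -0.5]
width: 0.0462
finger_force: 62.0
```

Emit:
{"api": "play_rows", "payload": {"steps": [[[-8, 42, 0], 0, 0.55], [[-8, 42, 0], 0, 0.55], [[-8, 42, 0], 0, 0.55], [[-8, 42, 0], 0, 0.55], [[-8, 42, 0], 0, 0.55], [[-8, 42, 0], 0, 0.55], [[-8, 35, 0], 0, 0.55], [[-5, 18, 0], 0, 0.55], [[0, 5, 0], 0, 0.55], [[0, 0, 0], 0, 0.55]]}}

```text
clock: 9.1
eef_pos: [0.5165, -0.1634, 0.1902]
tcp_rot: [-0.0, 0.998, 0.065, -0.0]
contact_force: [0.2, 0.4, -1.2]
width: 0.0462
finger_force: 62.0
```

```bash
cat >> h.py <<'E'
UX,UY,UA=.5052,-.1642,.1353
def tou(P): # world -> unit frame
    return R.from_euler('z',-UA).apply(np.atleast_2d(P)-[UX,UY,0])
def head():
    q=sensors.get_obs()["tcp_rot"];M=R.from_quat([q[1],q[2],q[3],q[0]]).as_matrix()
    return np.degrees(np.arctan2(M[1,0],M[0,0]))
E
python3 - <<'E'
from h import *
p=eyes.grab_frame("wrist");o=sensors.get_obs();print(o["clock"],o["eef_pos"],o["width"],head()-np.degrees(UA),(tou(o["eef_pos"])*1000).round(1))
cv2.imwrite("pics/w4.png",cv2.resize(p["image"][:300,130:430],(600,600),interpolation=cv2.INTER_CUBIC))
E
```

```text
9.15 [ 0.51667551 -0.16260166  0.19022288] 0.04646923424765613 -0.2384766417869404 [[ 11.6   0.  190.2]]
```

View pics/w4.png

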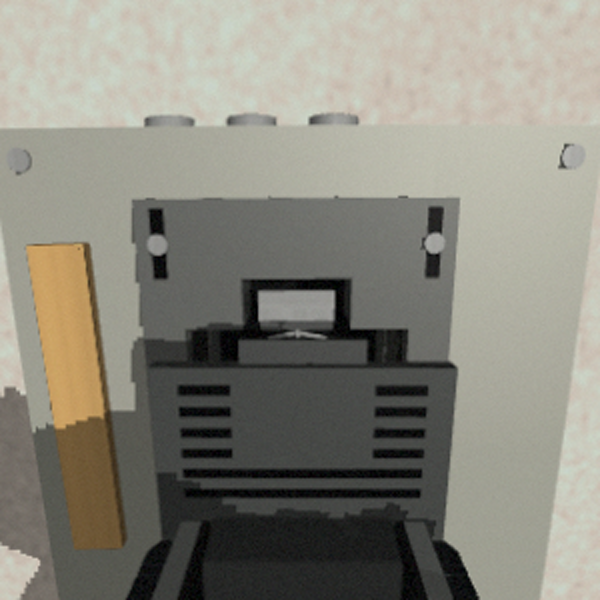

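```bash
python3 - <<'E'
from h import *
p=eyes.grab_frame("wrist");o=sensors.get_obs()
M=R.from_quat(np.r_[o["tcp_rot"][1:],o["tcp_rot"][0]]).as_matrix()
C=lambda x,y,z:o["eef_pos"]+M@np.array([x,-y,-z+.0314])  # cover frame -> world
P=proj(p,[C(.052,.016,.003),C(.052,-.016,.003),C(.046,.038,.007),C(.046,-.038,.007)])
print(((P-[130,0])*2).round(1).tolist(), "seen (238,338),(369,340),(150,365),(457,365)")
U=lambda x,y,z:R.from_euler('z',UA).apply([x,y,z])+[UX,UY,0]
P=proj(p,[U(.0519,.0405,.0895),U(.0519,-.0405,.0895),U(.12,.105,.084),U(.12,-.105,.084),U(.0519,.0195,.0895),U(.0519,-.0195,.0895)])
print(((P-[130,0])*2).round(1).tolist(),"seen (187,330),(408,330),(-,128),(-,125), recess 243..352 at rear")
E
```

```text
[[232.7, 337.7], [361.5, 337.5], [142.5, 365.3], [451.8, 364.9]] seen (238,338),(369,340),(150,365),(457,365)
[[188.9, 330.2], [411.0, 329.2], [-8.7, 131.0], [607.2, 127.8], [246.4, 329.8], [353.4, 329.4]] seen (187,330),(408,330),(-,128),(-,125), recess 243..352 at rear
```

Emit:
{"api": "play_rows", "payload": {"steps": [[[1.5, -1.7, 0], 0, 0.55], [[0, 0, 10], 0, 0.55], [[0, 0, 14], 0, 0.55], [[0, 0, 14], 0, 0.55], [[0, 0, 10], 0, 0.55], [[0, 0, 4], 0, 0.55], [[0, 0, 2], 0, 0.55], [[0, 0, 0], 0, 0.55], [[0, 0, 0], 0, 0.55], [[0, 0, 0], 0, 0.55]]}}

```text
clock: 10.2
eef_pos: [0.5187, -0.161, 0.1368]
tcp_rot: [0.0, 0.998, 0.066, 0.0]
contact_force: [-0.4, -0.7, -1.6]
width: 0.0465
finger_force: 62.0
```

Emit:
{"api": "play_rows", "payload": {"steps": [[[0, 0, 1], 0, 0.55], [[0, 0, 1], 0, 0.55], [[0, 0, 1], 0, 0.55], [[0, 0, 1], 0, 0.55], [[0, 0, 0.5], 0, 0.55], [[0, 0, 0.5], 0, 0.55], [[0, 0, 0], 0, 0.55], [[0, 0, 0], 0, 0.55], [[0, 0, 0], 0, 0.55], [[0, 0, 0], 0, 0.55]]}}

```text
clock: 11.2
eef_pos: [0.5184, -0.1608, 0.1314]
tcp_rot: [0.0, 0.998, 0.066, 0.0]
contact_force: [-0.2, -0.1, -1.6]
width: 0.0463
finger_force: 62.0
```

Emit:
{"api": "play_rows", "payload": {"steps": [[[0, 0, 0.5], 0, 0.55], [[0, 0, 0.5], 0, 0.55], [[0, 0, 0.5], 0, 0.55], [[0, 0, 0.5], 0, 0.55], [[0, 0, 0], 0, 0.55], [[0, 0, 0], 0, 0.55], [[0, 0, 0], 0, 0.55], [[0, 0, 0], 0, 0.55], [[0, 0, 0], 0, 0.55], [[0, 0, 0], 0, 0.55]]}}

```text
clock: 12.2
eef_pos: [0.5185, -0.1609, 0.1294]
tcp_rot: [0.0, 0.998, 0.066, 0.0]
contact_force: [0.8, 0.2, 5.0]
width: 0.0464
finger_force: 62.5
```

Emit:
{"api": "play_rows", "payload": {"steps": [[[0, 0, 0], 0, 0.46], [[0, 0, 0], 0, 0.44], [[0, 0, 0], 0, 0.42], [[0, 0, 0], 0, 0.41], [[0, 0, 0], 0, 0.4], [[0, 0, 0], 0, 0.39], [[0, 0, 0], 0, 0.39], [[0, 0, 0], 0, 0.39], [[0, 0, 0], 0, 0.39], [[0, 0, 0], 0, 0.39]]}}

```text
clock: 13.2
eef_pos: [0.5184, -0.1608, 0.1293]
tcp_rot: [0.0, 0.998, 0.066, 0.0]
contact_force: [0.3, -0.6, -0.3]
width: 0.0522
finger_force: 0.0
```

```bash
python3 - <<'E'
from h import *
p=eyes.grab_frame("wrist");s=eyes.grab_frame("scene");o=sensors.get_obs();print(o["clock"],o["eef_pos"],o["width"],o["contact_force"])
a=cv2.resize(p["image"][60:300,130:430],(500,400),interpolation=cv2.INTER_CUBIC)
b=cv2.resize(s["image"][175:295,95:185],(300,400),interpolation=cv2.INTER_CUBIC)
cv2.imwrite("pics/w5.png",np.hstack([a,b]))
E
```

```text
13.3 [ 0.51837085 -0.16083688  0.1293458 ] 0.05212657064547606 [0.26093419 0.58654567 1.05858026]
```

View pics/w5.png

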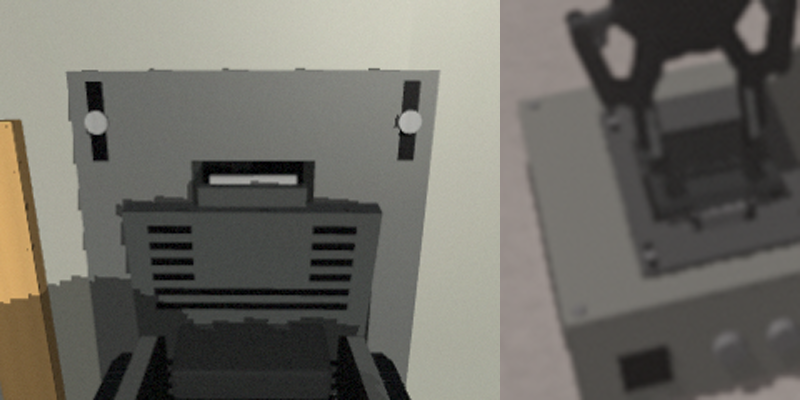

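```bash
cat > tilt.py <<'E'
from h import *
from scipy.optimize import least_squares
p=eyes.grab_frame("wrist");o=sensors.get_obs()
M=R.from_quat(np.r_[o["tcp_rot"][1:],o["tcp_rot"][0]]).as_matrix();e=o["eef_pos"]
w4=np.array([(150,365),(457,365),(180,390),(180,411),(179,433),(179,454),(182,474),(184,493),(428,390),(427,411),(426,433),(426,454),(422,474),(421,493)])/2+[130,0]
def tocov(uv): # flat held cover, top plane 7 mm up, in cover frame (TCP 31.4 up)
    P=onz(p,uv,e[2]-.0314+.007); t=(P-e)@M; return np.c_[t[:,0],-t[:,1],.0314-t[:,2]]
L=tocov(w4)
def pose(uv):
    def g(v):
        r=R.from_euler('xyz',v[3:]);q=r.apply(L)+v[:3]
        t=np.c_[q[:,0],-q[:,1],.0314-q[:,2]]; return t@M.T+e
    r=least_squares(lambda v:(proj(p,g(v))-uv).ravel(),np.zeros(6),loss='soft_l1')
    v=r.x;rr=R.from_euler('xyz',v[3:]);wp=lambda c:((np.array([1,-1,-1])*(rr.apply(c)+v[:3])+[0,0,.0314])@M.T+e)
    print("deg",np.degrees(v[3:]).round(1),"rms",np.sqrt(np.mean(r.fun**2)).round(2),"lip",(tou(wp([-.05,0,.0015]))*1e3).round(1),"rear",(tou(wp([.052,0,.0015]))*1e3).round(1),"pad",(tou(wp([.028,0,.007]))*1e3).round(1),"org",(tou(wp([0,0,0]))*1e3).round(1))
E
cat > a.py <<'E'
from tilt import *
pose(np.array([(122,210),(380,210),(148,230),(151,246),(153,262),(154,277),(156,293),(158,306),(356,230),(355,246),(353,262),(352,277),(350,292),(347,306)])*.6+[130,60])
E
python3 a.py
```

```text
deg [ -2.3 -11.6   1.3] rms 0.54 lip [[-35.1  -0.1  81.2]] rear [[ 64.8   2.  101.8]] pad [[ 40.2   1.7 102.3]] org [[14.2  0.9 89.8]]
```

Emit:
{"api": "play_rows", "payload": {"steps": [[[0, 0, 0], 0, 0.42], [[0, 0, 0], 0, 0.44], [[0, 0, 0], 0, 0.46], [[0, 0, 0], 0, 0.5], [[0, 0, 0], 0, 0.55], [[0, 0, 0], 0, 0.55], [[0, 0, 0], 0, 0.55], [[-1, 0, 0], 0, 0.55], [[-1, 0, 0], 0, 0.55], [[0, 0, 0], 0, 0.55]]}}

```text
clock: 14.35
eef_pos: [0.517, -0.1613, 0.1297]
tcp_rot: [0.0, 0.998, 0.066, 0.001]
contact_force: [1.5, 0.8, 4.7]
width: 0.0459
finger_force: 61.0
```

Emit:
{"api": "play_rows", "payload": {"steps": [[[-1, 0, 0], 0, 0.55], [[-1, 0, 0], 0, 0.55], [[-1, 0, 0], 0, 0.55], [[-1, 0, 0], 0, 0.55], [[0, 0, 0], 0, 0.55], [[-1, 0, 0], 0, 0.55], [[-1, 0, 0], 0, 0.55], [[-1, 0, 0], 0, 0.55], [[0, 0, 0], 0, 0.55], [[0, 0, 0], 0, 0.55]]}}

```text
clock: 15.35
eef_pos: [0.5087, -0.1618, 0.1289]
tcp_rot: [-0.0, 0.998, 0.066, -0.001]
contact_force: [-0.8, 0.7, -0.2]
width: 0.0455
finger_force: 61.2
```

```bash
python3 - <<'E'
from h import *
p=eyes.grab_frame("wrist");o=sensors.get_obs();print(o["clock"],o["eef_pos"],o["contact_force"],o["moment"],tou(o["eef_pos"]).round(4))
cv2.imwrite("pics/w6.png",cv2.resize(p["image"][60:300,130:430],(500,400),interpolation=cv2.INTER_CUBIC))
E
```

```text
15.4 [ 0.50871554 -0.16181305  0.12891736] [-0.72202541 -0.26255323 -0.17712661] [ 0.0167751   0.17779658 -0.04479675] [[0.0038 0.0019 0.1289]]
```

View pics/w6.png

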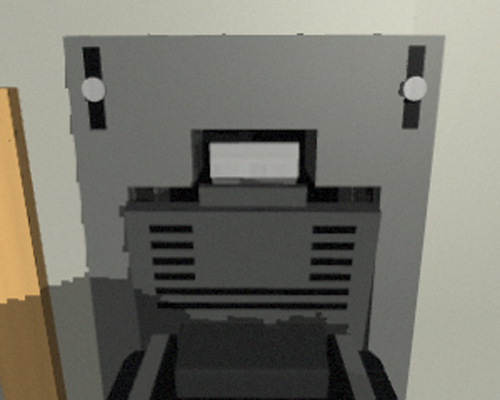

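Emit:
{"api": "play_rows", "payload": {"steps": [[[-0.5, 0, 0], 0, 0.55], [[-0.5, 0, 0], 0, 0.55], [[0, 0, 0], 0, 0.55], [[0, 0, 0], 0, 0.55], [[0, 0, 0], 0, 0.46], [[0, 0, 0], 0, 0.44], [[0, 0, 0], 0, 0.42], [[0, 0, 0], 0, 0.4], [[0, 0, 0], 0, 0.39], [[0, 0, 0], 0, 0.39]]}}

```text
clock: 16.4
eef_pos: [0.5085, -0.1622, 0.1294]
tcp_rot: [0.0, 0.998, 0.066, 0.0]
contact_force: [-0.2, 0.2, 0.2]
width: 0.0521
finger_force: 0.0
```

```bash
python3 - <<'E'
from h import *
p=eyes.grab_frame("wrist");o=sensors.get_obs();print(o["clock"],o["eef_pos"],o["contact_force"],o["width"],tou(o["eef_pos"]).round(4))
cv2.imwrite("pics/w7.png",cv2.resize(p["image"][60:300,130:430],(500,400),interpolation=cv2.INTER_CUBIC))
E
```

```text
16.45 [ 0.50847793 -0.16216846  0.12935291] [-0.66907722 -0.23748664 -0.62537708] 0.05209947326660146 [[0.0035 0.0016 0.1294]]
```

View pics/w7.png

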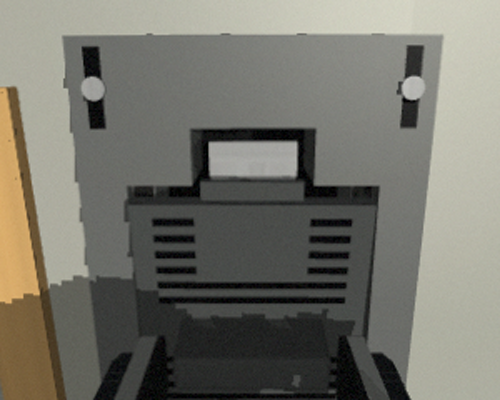

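```bash
cat > a.py <<'E'
from tilt import *
pose(np.array([(128,203),(377,204),(153,223),(154,239),(155,254),(156,270),(158,286),(160,299),(352,223),(351,239),(350,254),(349,270),(347,286),(345,300)])*.6+[130,60])
E
python3 a.py
```

```text
deg [-1.8 -8.9  0.8] rms 0.4 lip [[-45.7   0.6  79.3]] rear [[55.1  1.7 95.1]] pad [[30.5  1.6 96.8]] org [[ 3.9  1.1 85.6]]
```

Emit:
{"api": "play_rows", "payload": {"steps": [[[0, 0, -3], 0, 0.39], [[0, 0, -8], 0, 0.39], [[0, 0, -12], 0, 0.39], [[0, 0, -12], 0, 0.39], [[0, 0, -3], 0, 0.6], [[10, 0, 0], 0, 0.8], [[14, 0, 0], 0, 1], [[4, 0, 0], 0, 1], [[0, 0, 0], 0, 1], [[0, 0, 0], 0, 1]]}}

```text
clock: 17.5
eef_pos: [0.5359, -0.1582, 0.1667]
tcp_rot: [-0.0, 0.998, 0.066, -0.001]
contact_force: [0.2, -1.3, -0.8]
width: -0.0001
finger_force: 0.0
```

Emit:
{"api": "play_rows", "payload": {"steps": [[[0, 0, 8], 0, 1], [[0, 0, 12], 0, 1], [[0, 0, 10], 0, 1], [[0, 0, 6], 0, 1], [[0, 0, 3], 0, 1], [[0, 0, 1], 0, 1], [[0, 0, 1], 0, 1], [[0, 0, 1], 0, 1], [[0, 0, 0], 0, 1], [[0, 0, 0], 0, 1]]}}

```text
clock: 18.5
eef_pos: [0.5363, -0.1585, 0.1256]
tcp_rot: [0.0, 0.998, 0.066, 0.0]
contact_force: [-0.6, -0.9, -1.1]
width: -0.0001
finger_force: 0.0
```

Emit:
{"api": "play_rows", "payload": {"steps": [[[0, 0, 1], 0, 1], [[0, 0, 1], 0, 1], [[0, 0, 1], 0, 1], [[0, 0, 1], 0, 1], [[0, 0, 1], 0, 1], [[0, 0, 0.5], 0, 1], [[0, 0, 0.5], 0, 1], [[0, 0, 0.5], 0, 1], [[0, 0, 0.5], 0, 1], [[0, 0, 0], 0, 1]]}}

```text
clock: 19.5
eef_pos: [0.5362, -0.1584, 0.1183]
tcp_rot: [-0.0, 0.998, 0.066, -0.0]
contact_force: [-0.0, 0.3, -0.9]
width: 0.0001
finger_force: 0.0
```

Emit:
{"api": "play_rows", "payload": {"steps": [[[0, 0, 0.5], 0, 1], [[0, 0, 0.5], 0, 1], [[0, 0, 0.5], 0, 1], [[0, 0, 0.5], 0, 1], [[0, 0, 0.3], 0, 1], [[0, 0, 0.3], 0, 1], [[0, 0, 0.3], 0, 1], [[0, 0, 0.3], 0, 1], [[0, 0, 0], 0, 1], [[0, 0, 0], 0, 1]]}}

```text
clock: 20.5
eef_pos: [0.5364, -0.1585, 0.1152]
tcp_rot: [0.0, 0.998, 0.066, 0.0]
contact_force: [0.5, -0.3, 3.4]
width: -0.0003
finger_force: 2.2
```

Emit:
{"api": "play_rows", "payload": {"steps": [[[0, 0, 0.3], 0, 1], [[0, 0, 0.3], 0, 1], [[0, 0, 0.3], 0, 1], [[0, 0, 0.3], 0, 1], [[0, 0, 0.3], 0, 1], [[0, 0, 0.3], 0, 1], [[0, 0, 0.2], 0, 1], [[0, 0, 0], 0, 1], [[0, 0, 0], 0, 1], [[0, 0, 0], 0, 1]]}}

```text
clock: 21.5
eef_pos: [0.5365, -0.1584, 0.1133]
tcp_rot: [0.0, 0.998, 0.066, 0.0]
contact_force: [0.7, 1.1, 5.5]
width: 0.0002
finger_force: 2.6
```

Emit:
{"api": "play_rows", "payload": {"steps": [[[0, 0, 0.3], 0, 1], [[0, 0, 0.3], 0, 1], [[0, 0, 0.3], 0, 1], [[0, 0, 0.3], 0, 1], [[0, 0, 0.3], 0, 1], [[0, 0, 0.3], 0, 1], [[0, 0, 0.2], 0, 1], [[0, 0, 0], 0, 1], [[0, 0, 0], 0, 1], [[0, 0, 0], 0, 1]]}}

```text
clock: 22.5
eef_pos: [0.5362, -0.1585, 0.1111]
tcp_rot: [0.0, 0.998, 0.066, -0.0]
contact_force: [-0.7, 0.9, 0.3]
width: -0.0
finger_force: 0.0
```

Emit:
{"api": "play_rows", "payload": {"steps": [[[0, 0, 0.3], 0, 1], [[0, 0, 0.3], 0, 1], [[0, 0, 0.3], 0, 1], [[0, 0, 0.3], 0, 1], [[0, 0, 0], 0, 1], [[0, 0, 0], 0, 1], [[0, 0, 0], 0, 1], [[0, 0, 0], 0, 1], [[0, 0, 0], 0, 1], [[0, 0, 0], 0, 1]]}}

```text
clock: 23.5
eef_pos: [0.5363, -0.1585, 0.11]
tcp_rot: [0.0, 0.998, 0.066, 0.0]
contact_force: [0.5, 0.3, 2.2]
width: 0.0002
finger_force: 1.0
```

```bash
python3 - <<'E'
from h import *
p=eyes.grab_frame("wrist");o=sensors.get_obs();print(o["clock"],o["eef_pos"],o["contact_force"],o["finger_force"])
cv2.imwrite("pics/w8.png",cv2.resize(p["image"][60:300,130:430],(500,400),interpolation=cv2.INTER_CUBIC))
E
```

```text
23.55 [ 0.53626459 -0.15847575  0.10995621] [0.80352101 0.10408986 1.60511232] 0.8472613175399601
```

View pics/w8.png

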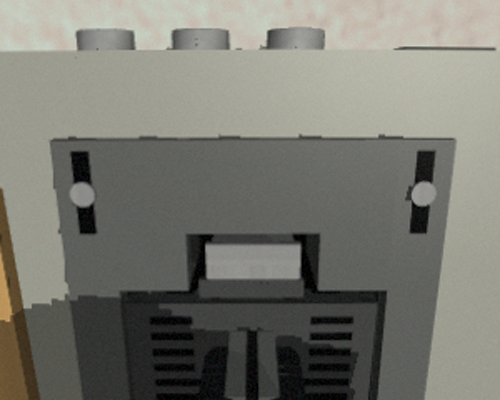

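Emit:
{"api": "play_rows", "payload": {"steps": [[[0, 0, 0.3], 0, 1], [[0, 0, 0.3], 0, 1], [[0, 0, 0.3], 0, 1], [[0, 0, 0.3], 0, 1], [[0, 0, 0], 0, 1], [[0, 0, 0], 0, 1], [[0, 0, 0], 0, 1], [[0, 0, 0], 0, 1], [[0, 0, 0], 0, 1], [[0, 0, 0], 0, 1]]}}

```text
clock: 24.55
eef_pos: [0.5362, -0.1585, 0.1087]
tcp_rot: [0.0, 0.998, 0.066, 0.0]
contact_force: [0.8, 0.1, 0.1]
width: -0.0
finger_force: 0.0
```

Emit:
{"api": "play_rows", "payload": {"steps": [[[0, 0, 0.3], 0, 1], [[0, 0, 0.3], 0, 1], [[0, 0, 0.3], 0, 1], [[0, 0, 0.3], 0, 1], [[0, 0, 0], 0, 1], [[0, 0, 0], 0, 1], [[0, 0, 0], 0, 1], [[0, 0, 0], 0, 1], [[0, 0, 0], 0, 1], [[0, 0, 0], 0, 1]]}}

```text
clock: 25.55
eef_pos: [0.5362, -0.1585, 0.1075]
tcp_rot: [0.0, 0.998, 0.066, 0.0]
contact_force: [0.1, 0.3, 0.3]
width: -0.0003
finger_force: 0.4
```

Emit:
{"api": "play_rows", "payload": {"steps": [[[0, 0, 0.3], 0, 1], [[0, 0, 0.3], 0, 1], [[0, 0, 0.2], 0, 1], [[0, 0, 0.2], 0, 1], [[0, 0, 0], 0, 1], [[0, 0, 0], 0, 1], [[0, 0, 0], 0, 1], [[0, 0, 0], 0, 1], [[0, 0, 0], 0, 1], [[0, 0, 0], 0, 1]]}}

```text
clock: 26.55
eef_pos: [0.5367, -0.1585, 0.1073]
tcp_rot: [0.0, 0.998, 0.066, 0.001]
contact_force: [-0.8, 1.5, 7.7]
width: 0.0004
finger_force: 4.1
```

```bash
cat > prof.py <<'E'
from h import *
p=eyes.grab_frame("wrist");o=sensors.get_obs();print(o["clock"],o["eef_pos"],o["contact_force"].round(1),o["finger_force"])
g=cv2.cvtColor(p["image"],cv2.COLOR_BGR2GRAY)
old=cv2.cvtColor(cv2.imread("pics/w8.png"),cv2.COLOR_BGR2GRAY)
r=np.arange(195,250)
print(np.c_[r,g[195:250,268:278].mean(1).round(),old[((r-60)/.6).astype(int)][:,232:245].mean(1).round()].astype(int).tolist())
for m in masks_of("catch",p): print("catch",round(m["conf"],2),m["bbox"])
U=lambda x,y,z:R.from_euler('z',UA).apply([x,y,z])+[UX,UY,0]
for x,z in((51.4,.086),(51.4,.0895),(51.9,.0895),(65,.0995)): print(x,z,proj(p,[U(x/1e3,.0,z)]).round(1))
E
python3 prof.py
```

```text
26.6 [ 0.53666063 -0.15854075  0.10730774] [-0.6  1.2  8.4] 4.060197491780855
[[195, 97, 96], [196, 97, 96], [197, 97, 97], [198, 97, 95], [199, 97, 98], [200, 96, 85], [201, 97, 60], [202, 68, 56], [203, 28, 58], [204, 7, 58], [205, 3, 58], [206, 45, 75], [207, 57, 121], [208, 57, 137], [209, 58, 142], [210, 58, 142], [211, 58, 142], [212, 58, 141], [213, 58, 141], [214, 60, 141], [215, 90, 141], [216, 128, 144], [217, 140, 146], [218, 140, 146], [219, 142, 145], [220, 141, 145], [221, 141, 146], [222, 139, 147], [223, 140, 147], [224, 143, 145], [225, 145, 146], [226, 146, 149], [227, 146, 127], [228, 146, 77], [229, 146, 66], [230, 146, 68], [231, 146, 67], [232, 146, 68], [233, 146, 67], [234, 146, 68], [235, 146, 68], [236, 106, 67], [237, 52, 69], [238, 28, 65], [239, 27, 45], [240, 44, 31], [241, 62, 28], [242, 69, 46], [243, 68, 66], [244, 69, 68], [245, 68, 67], [246, 69, 67], [247, 69, 67], [248, 68, 67], [249, 68, 67]]
catch 0.86 [248.7, 206.6, 59.9, 29.0]
51.4 0.086 [[282.3 235.1]]
51.4 0.0895 [[282.3 237.9]]
51.9 0.0895 [[282.3 237. ]]
65 0.0995 [[282.3 219.6]]
```

Emit:
{"api": "play_rows", "payload": {"steps": [[[0, 0, -1], 0, 1], [[0, 0, -1], 0, 1], [[0, 0, -3], 0, 1], [[0, 0, -6], 0, 1], [[0, 0, -10], 0, 1], [[0, 0, -15], 0, 1], [[0, 0, -15], 0, 1], [[0, 0, -10], 0, 1], [[0, 0, -5], 0, 1], [[0, 0, 0], 0, 1]]}}

```text
clock: 27.65
eef_pos: [0.5366, -0.1586, 0.1736]
tcp_rot: [0.0, 0.998, 0.066, 0.001]
contact_force: [0.1, 0.9, -0.4]
width: -0.0
finger_force: 0.0
```

```bash
python3 - <<'E'
from h import *
U=lambda x,y,z:R.from_euler('z',UA).apply([x,y,z])+[UX,UY,0]
p=eyes.grab_frame("wrist");o=sensors.get_obs();print(o["clock"],o["eef_pos"],o["contact_force"].round(1))
for t in("catch","cover","specimen"):
    for m in masks_of(t,p)[:2]: print(t,round(m["conf"],2),m["bbox"])
# rectified top view of plane z=plate top, unit frame: 4 px/mm
xs=np.arange(10,75,.5)/1e3
g=cv2.cvtColor(p["image"],cv2.COLOR_BGR2GRAY).astype(np.float32)
for z in (.0892,):
  for y in (0,.010,-.010,.03,-.03):
    uv=proj(p,[U(x,y+.001,z) for x in xs]).astype(np.float32)
    v=cv2.remap(g,uv[None,:,0],uv[None,:,1],cv2.INTER_LINEAR)[0]
    print(y,[(round(float(x*1e3),1),int(a)) for x,a in zip(xs,v) if .04<x<.068])
E
```

```text
27.7 [ 0.53625491 -0.1584699   0.1728673 ] [ 0.6 -0.4  0.3]
catch 0.55 [255.2, 176.3, 44.0, 21.6]
cover 0.91 [224.0, 191.0, 109.8, 119.0]
cover 0.74 [0.0, 101.3, 125.3, 120.4]
specimen 0.73 [223.2, 192.9, 112.5, 115.0]
specimen 0.66 [140.8, 150.4, 51.2, 160.4]
0 [(40.5, 63), (41.0, 64), (41.5, 63), (42.0, 63), (42.5, 64), (43.0, 63), (43.5, 64), (44.0, 66), (44.5, 63), (45.0, 62), (45.5, 63), (46.0, 66), (46.5, 66), (47.0, 65), (47.5, 63), (48.0, 63), (48.5, 60), (49.0, 49), (49.5, 41), (50.0, 38), (50.5, 50), (51.0, 60), (51.5, 67), (52.0, 68), (52.5, 70), (53.0, 74), (53.5, 82), (54.0, 102), (54.5, 118), (55.0, 128), (55.5, 131), (56.0, 131), (56.5, 130), (57.0, 131), (57.5, 132), (58.0, 132), (58.5, 133), (59.0, 134), (59.5, 135), (60.0, 135), (60.5, 131), (61.0, 130), (61.5, 131), (62.0, 131), (62.5, 131), (63.0, 133), (63.5, 132), (64.0, 120), (64.5, 98), (65.0, 66), (65.5, 51), (66.0, 34), (66.5, 18), (67.0, 6), (67.5, 2)]
0.01 [(40.5, 63), (41.0, 65), (41.5, 64), (42.0, 64), (42.5, 65), (43.0, 65), (43.5, 64), (44.0, 63), (44.5, 62), (45.0, 62), (45.5, 63), (46.0, 64), (46.5, 
[... 1847 characters left out ...]
6.5, 88), (67.0, 87), (67.5, 87)]
-0.03 [(40.5, 65), (41.0, 64), (41.5, 59), (42.0, 39), (42.5, 20), (43.0, 12), (43.5, 13), (44.0, 21), (44.5, 37), (45.0, 54), (45.5, 67), (46.0, 66), (46.5, 67), (47.0, 67), (47.5, 68), (48.0, 65), (48.5, 59), (49.0, 48), (49.5, 30), (50.0, 21), (50.5, 25), (51.0, 28), (51.5, 40), (52.0, 60), (52.5, 81), (53.0, 91), (53.5, 91), (54.0, 90), (54.5, 90), (55.0, 90), (55.5, 91), (56.0, 92), (56.5, 93), (57.0, 92), (57.5, 92), (58.0, 92), (58.5, 92), (59.0, 92), (59.5, 93), (60.0, 94), (60.5, 96), (61.0, 94), (61.5, 92), (62.0, 94), (62.5, 94), (63.0, 95), (63.5, 97), (64.0, 95), (64.5, 95), (65.0, 95), (65.5, 96), (66.0, 95), (66.5, 95), (67.0, 95), (67.5, 95)]
```

```bash
cat > cat.py <<'E'
from h import *
import pickle
U=lambda x,y,z:R.from_euler('z',UA).apply([x,y,z])+[UX,UY,0]
def prof(p,z,y=.001):
    xs=np.arange(42,80,.25)/1e3
    g=cv2.cvtColor(p["image"],cv2.COLOR_BGR2GRAY).astype(np.float32)
    v=np.mean([cv2.remap(g,*[c[None].astype(np.float32) for c in proj(p,[U(x,y+d,z) for x in xs]).T],cv2.INTER_LINEAR)[0] for d in (-.004,-.002,0,.002,.004)],0)
    b=v>105; return xs[b].min()*1e3,xs[b].max()*1e3
if __name__=="__main__":
    for n,p in(("w1",pickle.load(open("w1.pkl","rb"))[0]),("w2",pickle.load(open("w2.pkl","rb"))[0]),("now",eyes.grab_frame("wrist"))):
        print(n,"cam",(tou(np.array(p["T"])[:3,3])*1e3).round(),"front@.086",prof(p,.086)[0],"rear@.0995",prof(p,.0995)[1],
         "tip mask",[ (round(m["conf"],2),m["bbox"]) for m in masks_of("catch",p)] if n=="now" else "")
E
python3 cat.py
```

```text
w1 cam [[ 82.  -1. 425.]] front@.086 56.75 rear@.0995 66.25 tip mask 
w2 cam [[ 82. 100. 335.]] front@.086 55.75 rear@.0995 79.75 tip mask 
now cam [[115.   1. 296.]] front@.086 53.25 rear@.0995 66.75 tip mask [(0.79, [257.7, 177.4, 43.8, 20.8])]
```

Emit:
{"api": "play_rows", "payload": {"steps": [[[-2, 0, -20], 0, 1], [[-4, 0, -20], 0, 1], [[-4, 0, -20], 0, 0.7], [[-4, 0, -15], 0, 0.4], [[-4, 0, -10], 0, 0], [[-4, 0, -5], 0, 0], [[-3, 0, 0], 0, 0], [[0, 0, 0], 0, 0], [[0, 0, 0], 0, 0], [[0, 0, 0], 0, 0]]}}

```text
clock: 28.95
eef_pos: [0.5113, -0.1617, 0.2619]
tcp_rot: [-0.0, 0.998, 0.066, -0.0]
contact_force: [-0.0, 0.7, 0.1]
width: 0.0853
finger_force: 0.0
```

```bash
python3 - <<'E'
from h import *
import itertools
from cat import prof
p=eyes.grab_frame("wrist");o=sensors.get_obs();print(o["clock"],o["eef_pos"],o["contact_force"].round(1))
print("catch",prof(p,.086)[0],prof(p,.0995)[1])
ms=[(m["conf"],m["bbox"],m["mask"]) for m in masks_of("cover",p)];
for m in ms: print(round(m[0],2),m[1])
c=proj(p,[[UX,UY,.09]])[0].astype(int);m=[m for m in ms if m[2][c[1]-25:c[1]+25,c[0]-25:c[0]+25].mean()>.5][0][2]
L=np.array([(x,y,z) for x,y,z in [(46,38,7),(46,-38,7),(-42,38,7),(-42,-38,7)]])/1e3
bx=np.array(list(itertools.product((-6,6),(-24,24),(7,31))))/1e3
tg=np.array([(46,16,3),(46,-16,3),(50,16,3),(50,-16,3)])/1e3
res=[]
for pit in (0,2,4,6,8):
  for ox in np.arange(2,7,.5):
    for oy in (-1,0,1,2,3):
      r=R.from_euler('y',-pit,degrees=True);lip=np.array([-.05,0,0])
      w=lambda q:R.from_euler('z',UA).apply(r.apply(q-lip)+lip+[ox/1e3,oy/1e3,.0818])+[UX,UY,0]
      im=np.zeros((420,560),np.uint8)
      for q in(L,bx,tg): cv2.fillConvexPoly(im,cv2.convexHull((proj(p,w(q))*16).round().astype(np.int32)),1,shift=4)
      b=im>0;res.append(((b&m).sum()/(b|m).sum(),pit,ox,oy))
for pit in(0,2,4,6,8): print(max(q for q in res if q[1]==pit))
E
```

```text
29.0 [ 0.51132263 -0.16166715  0.2619998 ] [ 1.3  0.1 -0.9]
catch 56.0 66.5
0.94 [57.6, 79.3, 96.1, 99.7]
0.83 [241.1, 142.0, 79.6, 91.5]
(np.float64(0.9657996838626239), 0, np.float64(3.5), 1)
(np.float64(0.9615715514769142), 2, np.float64(4.0), 2)
(np.float64(0.9547207541779745), 4, np.float64(4.5), 2)
(np.float64(0.9473233404710921), 6, np.float64(4.5), 2)
(np.float64(0.9385952414873914), 8, np.float64(4.5), 2)
```

```bash
python3 -c "
from workcell import job_done
print(job_done())"
```

```text
the job is handed in; nothing more can be done
None
```

The cover is refitted and the job is handed in, but I got no verdict back. The last picture and its fit show the lip hooked under the front ledge, the cover flat and the catch back at about its rest position. The arm is clear of the unit, and the highest tool force I read while pressing was about 8 N.

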